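# Fit the strainer disk and screw down its clamp ring

## Robot

A 6-joint arm with a two-finger parallel gripper is mounted at the origin on a cart in front of the work surface, level with it; the furniture and walls round the work are solid. World frame = base frame: x ahead of the robot, y to its left, z up, the work surface at z = 0. Lengths are in m, angles in rad, forces in N, time in s.
With the tool pointing down it reaches from about 0.2 to 0.875 m from the base axis. Payload 3.4 kg.
Tool frame: the origin (TCP) lies midway between the tips of the shut fingers; the grasp point (between the pads) lies 19 mm behind it; x points along the fingers, y is the direction in which the jaws open and shut, and the axes are right-handed (so a half turn about x gives the same grasp; the last joint's range is limited). The gripper opens to 94 mm and grips with 3 to 60 N. Pads are 16 mm wide; open, the fingers measure 119 mm over their backs; the gripper's body (75 mm by 177 mm) begins 78 mm behind the grasp point.
Start: joints at [1.052, 0.276, 1.505, -0, 1.361, -0.121], TCP at [0.223, 0.53, 0.205] pointing down, gripper open.
Joint ranges: [-2.89, 2.89], [-0.75, 2.08], [0.22, 2.7], [-1.18, 4.32], [0.11, 2.71], [-2.7, 2.7]. Speed limits (rad/s): [2.57, 2.57, 3.14, 3.14, 3.14, 3.14].

## Interface

Orientations are given as a unit quaternion [w, x, y, z].
In Python, from cell import * gives the robot as it stands.
- The arm moves only by the tool step_arm, never from a script. Its argument "rows" is a list of rows, each a list of 7 numbers: the shift along the tool's x, y, z in m, then the turn, a rotation vector about the tool's x, y, z in degrees, then the opening, from 0 (shut) to 1 (fully open). A call has 1 to 12 rows; each row shifts and turns the commanded pose from where the row before left it, along the tool's axes as they then stand; what a row does not reach is not made up. A row lasts 1/12 s, in which the tool goes at most 41.7 mm and 7.16 degrees, less where a joint would pass 70% of its speed; a pose out of reach is approached as far as the arm can. A call is refused whole if a number of a shift passes 0.0417 or a number of a turn 7.16, either way. A call with a gripper value outside its range is refused whole. The fingers move at their own pace and stop on an object; "grip_force" is the grip in N (left out, the last holds). Time passes only in rows, so rows that do not move let the fingers close. It gives the time, the measured TCP pose, the force and the opening at its end, in the units of the state.
- get_state(): the state, without advancing time (a new reading comes with each control period).
- snapshot(name): name is "side" or "top" or "wrist"; returns the picture (420x560x3 uint8, blue, green, red); there is no depth.
- camera_model(name): a dict with "vfov" (degrees; the focal length in pixels is half the picture's height over the tangent of half this angle, whatever the lens; pixels are square), "cx", "cy" (the principal point, pixels), "rvec" (rotation vector, rad) and "tvec" (3), from world to camera coordinates, as OpenCV has them; the wrist camera has in their place "mount" (4x4, takes a point from camera to tool coordinates, whose origin is the TCP and whose axes are the tool frame's). Camera axes: x right, y down, z forward; pixel columns grow to the right and rows downward; lengths in m; the calibration is good to about 2 mm. The wrist camera is an equidistant fisheye: a pixel r from the principal point sees the ray r / f radians off the axis. A picture is of the moment at which its call begins: read the wrist's pose just before it. camera_model takes no time and is no camera call.
- close_job(): hands the job in, once; it reports no verdict.
The state is a dict: "t": time; "q": joint angles; "qvel": joint speeds; "joint_torque": joint torques, N m; "ee_pos": TCP position; "eef_rot": TCP orientation; "contact_force": force on the tool from outside, world axes, zero at the start; "torque": the same for the moment, N m; "width": finger opening in m.
Only numpy, scipy, OpenCV 4.12 (cv2) and the standard library are available. Lean on these libraries where they do the work, as an engineer would, in place of code of your own. Each camera call takes 0.05 s, during which the arm holds its last target. There are 200 camera calls.

## Task

Refit the fuel strainer on the bench: set the loose strainer disk, knob up, flat in the mouth of the grey housing and let go of it, then put the aluminium ring nut over it, feel for the thread start and screw it down clockwise until it is fully home and holds the disk hand-tight. The thread and the fine strainer are easily damaged, so never force the ring down on the thread or overtighten it, and leave the brass-coloured tin, the spark plug and the gasket where they lie.

Things in the scene. Friction and masses are not known exactly. Their poses are not given: they have to be found in the camera images.
- housing: Strainer housing: grey cast pot, foot 100 mm wide bolted to the bench (cannot move), steel neck on top, total height 80 mm; origin at the centre of its foot, z up. Two brass pipe stubs point along its +y and -y, to 60 mm out, 28 mm above the bench.
- mouth (a point): Centre of the housing's round mouth, in the plane of the rim, 80 mm above the bench, z up. Bore 39 mm with a chamfered edge; neck 45 mm in outer diameter and 22 mm high.
- seat_top (a point): Middle of the black sprung seat in the bore as it stands unloaded, 5 mm below the rim. The disk rests on it. It gives 3 mm under load (about 3 N to start, 10 N at the bottom), then stops hard.
- neck_middle (a point): Point on the neck's axis, 11 mm below the rim. Outside, the neck has a 3-start thread: 3 ribs, 120 degrees apart, 3 mm high, 53 mm over their tips. Seen from above each runs 80 degrees clockwise from its high start (top 5.5 mm below the rim) and sinks 6 mm; gaps of 40 degrees lie between. At what angle they start differs each time and is not measured, nor tied to this point's or the housing's axes.
- strainer_center (a point): Centre of the strainer disk, on its axis, 20 mm above its underside. It starts on the bench, knob up. Set down on the unloaded seat, this point is 15 mm above the mouth point; clamped fully home, 12 mm above it.
- strainer: Strainer: perforated steel disk, 37 mm in diameter, 10 mm thick, lower edge chamfered, about 70 g, with a black pull knob on top: 14 mm in diameter, from 18.5 to 40 mm above the underside, on a thinner stem. Origin at the centre of its underside, z its axis, up.
- ring_center (a point): Centre of the ring nut, on its axis, 12 mm above its lower edge. Relative to the mouth point it is 0.5 to 6.5 mm above while the lugs ride on top of the ribs (turned anticlockwise it climbs them, then drops off), about 2 mm below once the lugs are down in the gaps and the flange rests on the disk, and 5 mm below when screwed fully home, some 50 to 80 degrees clockwise from the drop.
- clamp_ring: Ring nut: fluted aluminium ring, 62 mm in diameter, 24 mm high, about 150 g, lying right way up; origin at the centre of its lower edge, z its axis. The 5 mm top flange has a 28 mm hole, which passes over the knob, and presses on the disk's edge. Skirt bore 55 mm with 3 lugs at its lower edge, 120 degrees apart (one at the ring's +x), 18 degrees wide, about 4 mm high, 47 mm between tips.
- ring_rim (a point): Centre of the ring nut's top face, 24 mm above its lower edge. Turning feels light while the seat springs in (under 0.1 N m), then the torque climbs steeply within a few degrees: 0.1 to 0.2 N m is hand-tight, and friction then holds it. Over 40 N down on top of the ribs, or over 60 N on the disk, is too much.
- brass_tin: Brass-lacquered tin with a green band, 66 mm in diameter and 56 mm high, a bystander; origin at the centre of its underside.
- spark_plug: Spark plug lying on the bench, 82 mm long and 20 mm thick, a bystander; origin at the centre of its underside.
- gasket: Flat dark green gasket, 84 x 32 x 8 mm, a bystander; origin at the centre of its underside.

How it is judged:
By the outcome, as a careful person would: the job done as asked, in the order asked, and still so for the second after the job is handed in, with the robot touching nothing.
It also fails if it takes over 72 s, if anything falls off the work surface, if the arm or the gripper's body presses on something with over 40 N, if the wrist force passes 120 N, or if a joint passes its speed limit or range.

## Working session

There is one attempt and no reset: what is moved stays moved. The work goes in short steps, Python scripts to look and compute and a tool call to move; the robot and the scene stay as the last step left them, time stands still between calls to the robot, and variables do not carry over. Pictures are saved under pics/ and viewed, about 8 in all and at most 12, crops included, and the job is handed in when it is done.

Besides the shell and the picture viewer there is one more tool, called after ">>>" by a JSON object that holds its "api" and its "payload", one argument or row to a line. step_arm: Moves the arm, as the interface text tells. Its arguments: {"type":"object","properties":{"rows":{"type":"array"},"grip_force":{"type":"number"}},"required":["rows"]}

```bash
mkdir -p pics; ls
python3 - <<'E'
from cell import *
import cv2,numpy as np
a=snapshot("top");b=snapshot("side");
cv2.imwrite("pics/top.png",a);cv2.imwrite("pics/side.png",b)
print(camera_model("top"),camera_model("side"),camera_model("wrist"));print(get_state())
E
```

```text
pics
{'vfov': 46.79263997969638, 'cx': 279.4042969037169, 'cy': 208.13588803661412, 'rvec': array([ 2.12857656, -2.12376249,  0.20225077]), 'tvec': array([0.20740765, 0.56247302, 0.81977728])} {'vfov': 45.25611432317457, 'cx': 282.10769275327846, 'cy': 221.1056094745441, 'rvec': array([ 2.30713743, -0.12791738,  0.03086565]), 'tvec': array([-0.51982888,  0.22469756,  0.79233742])} {'vfov': 65.70646984690485, 'cx': 287.73957749229845, 'cy': 207.03108341181894, 'mount': array([[-4.57579238e-04, -2.77748375e-01,  9.60653752e-01,
        -1.79533805e-01],
       [ 9.99999625e-01,  5.79804053e-04,  6.43955950e-04,
        -9.19529370e-05],
       [-7.35848658e-04,  9.60653686e-01,  2.77748005e-01,
        -7.99753698e-02],
       [ 0.00000000e+00,  0.00000000e+00,  0.00000000e+00,
         1.00000000e+00]])}
{'t': 0.1, 'q': array([ 1.05197515e+00,  2.76557145e-01,  1.50596823e+00, -1.05568541e-05,
        1.36073305e+00, -1.20995676e-01]), 'qvel': array([-0.0014144 , -0.00160705, -0.0042289 ,  0.00051802,  0.00146895,
       -0.00122412]), 'joint_torque': array([ 2.41439695e-03, -4.05453265e+01, -2.37780851e+01,  7.02388887e-02,
        2.98614067e-02, -2.83154048e-05]), 'ee_pos': array([0.22251826, 0.5296525 , 0.20469205]), 'eef_rot': array([ 0.69298222,  0.13916585,  0.69334571, -0.14028626]), 'contact_force': array([ 0.19047801,  0.38958683, -0.2317053 ]), 'torque': array([ 0.0163452 , -0.09221339, -0.00578422]), 'width': 0.09397662354940989}
```

View pics/top.png

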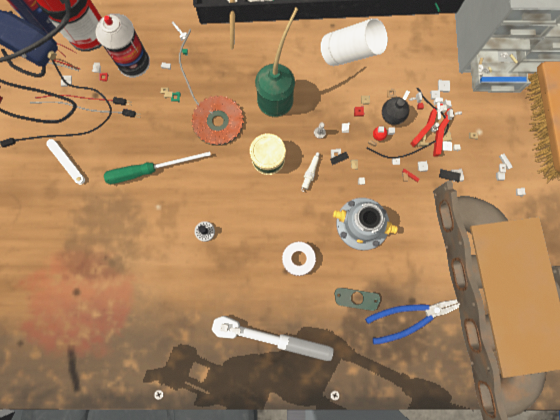

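View pics/side.png

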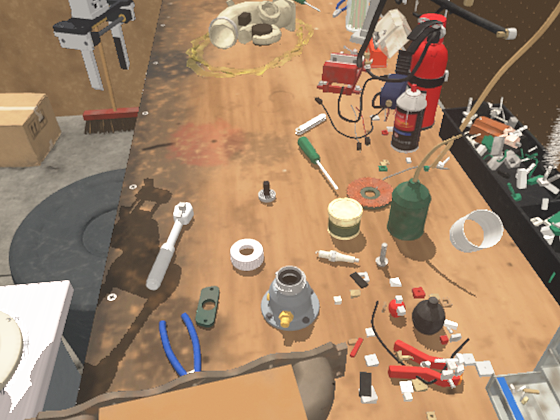

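The top view shows the strainer at about (204,231), the ring (299,258), the mouth (370,217), the tin (267,153), the plug (311,172) and the gasket (358,298). In the side view the knob is at (267,186), the ring at (247,250) and the mouth at (289,275).

```bash
cat > h.py <<'E'
from cell import *
import cv2,numpy as np
from scipy.spatial.transform import Rotation as R
def rot(st): q=st["eef_rot"]; return R.from_quat([q[1],q[2],q[3],q[0]]).as_matrix()
def ray(name,px,st=None):
    m=camera_model(name); f=210/np.tan(np.radians(m["vfov"])/2)
    u,v=(px[0]-m["cx"])/f,(px[1]-m["cy"])/f
    if name=="wrist":
        r=np.hypot(u,v)+1e-12; d=np.array([u/r*np.sin(r),v/r*np.sin(r),np.cos(r)])
        M=m["mount"];A=rot(st); return st["ee_pos"]+A@M[:3,3], A@M[:3,:3]@d
    A=R.from_rotvec(m["rvec"]).as_matrix(); d=A.T@np.array([u,v,1]); return -A.T@m["tvec"],d
def plane(name,px,z,st=None):
    o,d=ray(name,px,st); return o+d*(z-o[2])/d[2]
def proj(name,P,st=None):
    m=camera_model(name); f=210/np.tan(np.radians(m["vfov"])/2)
    if name=="wrist":
        M=m["mount"];c=M[:3,:3].T@(rot(st).T@(np.array(P)-st["ee_pos"])-M[:3,3])
        th=np.arctan2(np.hypot(c[0],c[1]),c[2]);p=np.arctan2(c[1],c[0]);return np.array([m["cx"]+f*th*np.cos(p),m["cy"]+f*th*np.sin(p)])
    c=R.from_rotvec(m["rvec"]).as_matrix()@np.array(P)+m["tvec"];return np.array([m["cx"]+f*c[0]/c[2],m["cy"]+f*c[1]/c[2]])
E
python3 - <<'E'
from h import *
np.set_printoptions(precision=4,suppress=True)
for n,t,s,z in [("knob",(204,230),(267,183),.04),("ring",(299,258),(247,247),.024),("mouth",(370,217),(289,274),.08)]:
    print(n,plane("top",t,z),plane("side",s,z))
print("tin",plane("top",(267,153),.056),"plug",plane("top",(311,172),.01),"gasket",plane("top",(358,298),.008))
st=get_state();print(rot(st))
print([ (n,proj("wrist",p,st)) for n,p in [("knob",(.3,.3,.04))]])
a=cv2.imread("pics/top.png")[180:320,170:430]; b=cv2.imread("pics/side.png")[160:340,190:350]
cv2.imwrite("pics/c.png",np.hstack([cv2.resize(a,(520,280),interpolation=3), cv2.resize(b,(249,280),interpolation=3)]))
E
```

```text
knob [0.5237 0.3446 0.04  ] [0.5272 0.3455 0.04  ]
ring [0.475  0.1727 0.024 ] [0.4758 0.1785 0.024 ]
mouth [0.5415 0.0518 0.08  ] [0.5408 0.0533 0.08  ]
tin [0.6636 0.2315 0.056 ] plug [0.6403 0.1483 0.01  ] gasket [0.4037 0.0647 0.008 ]
[[-0.0008  0.3874  0.9219]
 [-0.0015  0.9219 -0.3874]
 [-1.     -0.0017 -0.0002]]
[('knob', array([152.6701, 307.5211]))]
```

>>> {"api": "step_arm", "payload": {
  "rows": [
    [0.005,-0.0053,0.035,0,0,0,1],
    [0.005,-0.0053,0.035,0,0,0,1],
    [0.005,-0.0053,0.035,0,0,0,1],
    [0.005,-0.0053,0.035,0,0,0,1],
    [0.005,-0.0053,0.035,0,0,0,1],
    [0.005,-0.0053,0.035,0,0,0,0.6],
    [0.005,-0.0053,0.035,0,0,0,0.6],
    [0.005,-0.0053,0.035,0,0,0,0.6],
    [0.005,-0.0053,0.035,0,0,0,0.6],
    [0.005,-0.0053,0.035,0,0,0,0.6],
    [0,0,0,0,0,0,0.6],
    [0,0,0,0,0,0,0.6]
  ]
}}

```text
t: 1.1
ee_pos: [0.5258, 0.3443, 0.1542]
eef_rot: [0.692, 0.14, 0.694, -0.141]
contact_force: [-0.4, 1.1, 0.1]
width: 0.0567
```

Run:
```python
from h import *
np.set_printoptions(precision=4,suppress=True)
st=get_state();a=snapshot("wrist");print(st["ee_pos"],st["q"],st["width"],rot(st))
cv2.imwrite("pics/w1.png",a)
print(proj("wrist",(.525,.345,.04),st),proj("wrist",(.525,.345,.0),st))
```

```text
[0.5258 0.3443 0.1542] [ 0.4689  0.3873  1.4657  0.0003  1.2907 -0.7009] 0.056676983307599675 [[-0.0021  0.3904  0.9206]
 [-0.0007  0.9206 -0.3904]
 [-1.     -0.0015 -0.0016]]
[288.1919 201.1118] [288.179  191.3031]
```

View pics/w1.png

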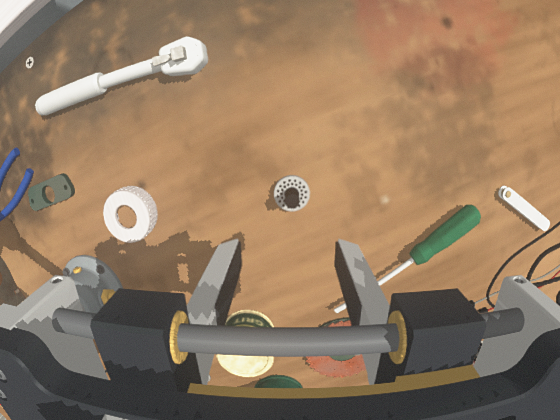

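The wrist view shows the strainer disk at about (292,193) with its dark knob at about (291,198), between the fingers. The ring is at (130,214).

```bash
cat >> h.py <<'E'
np.set_printoptions(precision=4,suppress=True)
def blob(name,a,P,win,lo=None,dark=None,st=None):
    """centre of dark/bright blob near projected P"""
    c=proj(name,P,st).astype(int); y0,x0=max(c[1]-win,0),max(c[0]-win,0)
    g=cv2.cvtColor(a,6)[y0:c[1]+win,x0:c[0]+win]
    m=((g<dark) if dark else (g>lo)).astype(np.uint8)
    cs,_=cv2.findContours(m,0,2); out=[]
    for k in sorted(cs,key=cv2.contourArea)[-3:]:
        (x,y),r=cv2.minEnclosingCircle(k); out.append((x+x0,y+y0,r,cv2.contourArea(k)))
    return out
E
python3 - <<'E'
from h import *
st=get_state();a=cv2.imread("pics/w1.png");t=cv2.imread("pics/top.png")
print("d",blob("wrist",a,(.525,.345,.02),28,dark=60,st=st))
print("b",blob("wrist",a,(.525,.345,.02),28,lo=150,st=st))
for z,p in((.01,(291.7,193.)),(.04,(291.5,199))): print(z,plane("wrist",p,z,st))
print("ring",plane("wrist",(130,214),.024,st))
E
```

```text
d []
b [(np.float64(259.0), np.float64(180.0), 9.999999747378752e-05, 0.0), (np.float64(286.5), np.float64(196.5), 38.89097213745117, 1930.0)]
0.01 [0.5248 0.3496 0.01  ]
0.04 [0.5232 0.3496 0.04  ]
ring [0.474  0.1805 0.024 ]
```

>>> {"api": "step_arm", "payload": {
  "rows": [
    [0.03,0.002,-0.002,0,0,0,0.6],
    [0.03,0,0,0,0,0,0.5],
    [0.03,0,0,0,0,0,0.5],
    [0.01,0,0,0,0,0,0.5],
    [0,0,0,0,0,0,0.5],
    [0,0,0,0,0,0,0.5]
  ]
}}

```text
t: 1.65
ee_pos: [0.5233, 0.3492, 0.0561]
eef_rot: [0.693, 0.139, 0.693, -0.139]
contact_force: [0.1, -0.4, 0.2]
width: 0.047
```

Run:
```python
from h import *
st=get_state();a=snapshot("wrist");print(st["ee_pos"],st["width"])
p=proj("wrist",(.525,.347,.03),st);print(p); p=p.astype(int)
c=a[max(p[1]-70,0):p[1]+70,p[0]-90:p[0]+90]; print(p[0]-90,max(p[1]-70,0))
cv2.imwrite("pics/w2.png",cv2.resize(c,None,fx=4,fy=4,interpolation=2))
```

```text
[0.5233 0.3492 0.0561] 0.04701210774156377
[285.5933 239.5177]
195 169
```

View pics/w2.png

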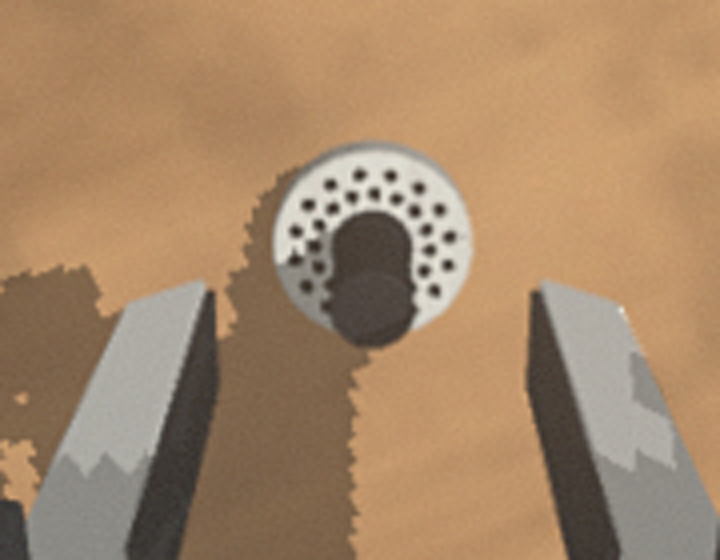

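The knob top is at crop (372,309), the disk at (373,243), and the fingers are symmetric about column 372, so the jaws are centred on the knob.

Run:
```python
from h import *
st=get_state()
for z,p in((.01,(288.2,229.7)),(.04,(288,246.2))):
    P=plane("wrist",p,z,st); print(P,rot(st).T@(P-st["ee_pos"]))
```

```text
[0.5274 0.3488 0.01  ] [0.0471 0.0004 0.0031]
[0.5278 0.3483 0.04  ] [0.0171 0.0002 0.0036]
```

>>> {"api": "step_arm", "payload": {
  "rows": [
    [0.02,0,0.0035,0,0,0,0.5],
    [0.016,0,0,0,0,0,0.45],
    [0.006,0,0,0,0,0,0.4],
    [0,0,0,0,0,0,0.3],
    [0,0,0,0,0,0,0.0],
    [0,0,0,0,0,0,0.0],
    [0,0,0,0,0,0,0.0],
    [0,0,0,0,0,0,0.0],
    [0,0,0,0,0,0,0.0],
    [0,0,0,0,0,0,0.0],
    [0,0,0,0,0,0,0.0]
  ],
  "grip_force": 12
}}

```text
t: 2.62
ee_pos: [0.528, 0.3475, 0.0148]
eef_rot: [0.694, 0.14, 0.692, -0.139]
contact_force: [-0.2, -0.1, 6.1]
width: 0.0135
```

>>> {"api": "step_arm", "payload": {
  "rows": [
    [-0.01,0,0,0,0,0,0],
    [-0.03,0,0,0,0,0,0],
    [-0.04,0,0,0,0,0,0],
    [-0.04,-0.0267,0.0127,0,0,0,0],
    [0,-0.0267,0.0127,0,0,0,0],
    [0,-0.0267,0.0127,0,0,0,0],
    [0,-0.0267,0.0127,0,0,0,0],
    [0,-0.0267,0.0127,0,0,0,0],
    [0,-0.0267,0.0127,0,0,0,0],
    [0,-0.0267,0.0127,0,0,0,0],
    [0,-0.0267,0.0127,0,0,0,0],
    [0,-0.0267,0.0127,0,0,0,0]
  ]
}}

```text
t: 3.62
ee_pos: [0.5386, 0.0845, 0.1273]
eef_rot: [0.693, 0.14, 0.693, -0.14]
contact_force: [0.7, -0.1, 0.1]
width: 0.0134
```

>>> {"api": "step_arm", "payload": {
  "rows": [
    [0,-0.0267,0.0127,0,0,0,0],
    [0,0,0,0,0,0,0],
    [0,0,0,0,0,0,0],
    [0,0,0,0,0,0,0]
  ]
}}

```text
t: 3.95
ee_pos: [0.5403, 0.0568, 0.1271]
eef_rot: [0.693, 0.14, 0.693, -0.14]
contact_force: [-0.1, 0.2, -0.6]
width: 0.0135
```

Run:
```python
from h import *
st=get_state();a=snapshot("wrist");t=snapshot("top");s=snapshot("side");print(st["ee_pos"],st["width"],st["contact_force"])
def crop(n,a,P,w,h,f):
    p=proj(n,P,st).astype(int);x,y=max(p[0]-w,0),max(p[1]-h,0);print(n,x,y,f)
    return cv2.resize(a[y:y+2*h,x:x+2*w],None,fx=f,fy=f,interpolation=2)
M=(.541,.0525,.09)
W=crop("wrist",a,M,65,70,4);T=crop("top",t,M,35,35,4);S=crop("side",s,M,35,35,4)
cv2.imwrite("pics/w3.png",np.hstack([W,np.vstack([T,S])]))
```

```text
[0.5403 0.0568 0.1271] 0.013540354314630701 [-0.0988  0.2033 -0.5926]
wrist 217 163 4
top 335 181 4
side 254 235 4
```

View pics/w3.png

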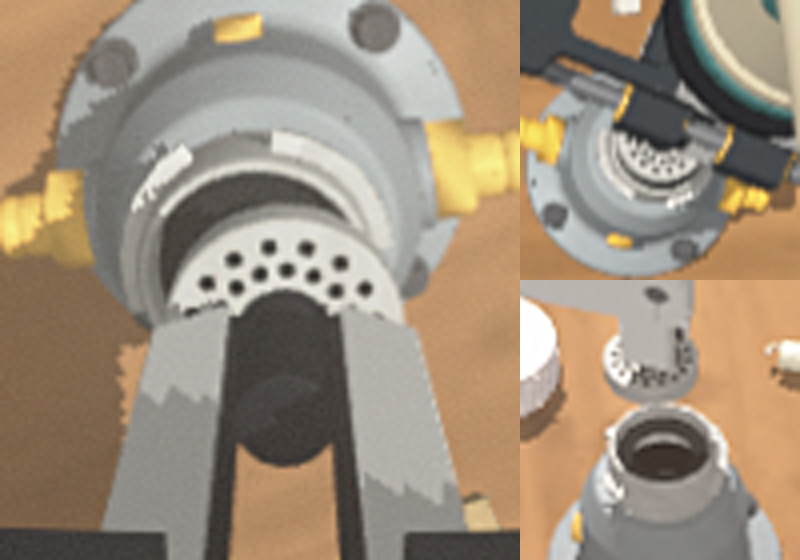

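The disk is held level over the mouth. In the side crop the disk's top face is at about (650,357) and the mouth at about (669,447). In the wrist crop the mouth's column is about 258 and the disk's 289.

Run:
```python
from h import *
st=get_state();A=rot(st)
d=plane("side",(254+130/4,235+(357-280)/4),.1223); m=plane("side",(254+149/4,235+(447-280)/4),.08)
print("side",d,m,A.T@(m-d))
# top: mouth outer ellipse/ disk
# wrist columns: y of tool
for n,p,z in (("disk",(217+289/4,163+300/4),.1223),("mouth",(217+258/4,163+235/4),.08)):
    P=plane("wrist",p,z,st);print("wrist",n,P,A.T@(P-st["ee_pos"]))
print("top est mouth",A.T@(np.array([.5415,.0518,.08])-st["ee_pos"]))
```

```text
side [0.5377 0.0571 0.1223] [0.5437 0.0471 0.08  ] [ 0.0423 -0.007   0.0094]
wrist disk [0.5341 0.0612 0.1223] [ 0.0047  0.001  -0.0071]
wrist mouth [0.5356 0.0547 0.08  ] [ 0.047  -0.0045 -0.0032]
top est mouth [ 0.047  -0.0049  0.0033]
```

>>> {"api": "step_arm", "payload": {
  "rows": [
    [0.006,-0.0055,0.004,0,0,0,0],
    [0.01,0,0,0,0,0,0],
    [0.008,0,0,0,0,0,0],
    [0,0,0,0,0,0,0],
    [0,0,0,0,0,0,0]
  ]
}}

```text
t: 4.52
ee_pos: [0.5412, 0.05, 0.1018]
eef_rot: [0.692, 0.14, 0.694, -0.14]
contact_force: [0.4, 0.3, -0.7]
width: 0.0138
```

Run:
```python
from h import *
st=get_state();a=snapshot("wrist");t=snapshot("top");s=snapshot("side");print(st["ee_pos"],st["width"],st["contact_force"])
def crop(n,a,P,w,h,f):
    p=proj(n,P,st).astype(int);x,y=max(p[0]-w,0),max(p[1]-h,0);print(n,x,y,f)
    return cv2.resize(a[y:y+2*h,x:x+2*w],None,fx=f,fy=f,interpolation=2)
M=(.541,.0525,.08)
W=crop("wrist",a,M,50,70,4);S=crop("side",s,M,25,35,8)
cv2.imwrite("pics/w4.png",np.hstack([W,S]))
```

```text
[0.5412 0.05   0.1018] 0.013804159016000824 [ 0.3974  0.3294 -0.6887]
wrist 241 166 4
side 264 239 8
```

View pics/w4.png

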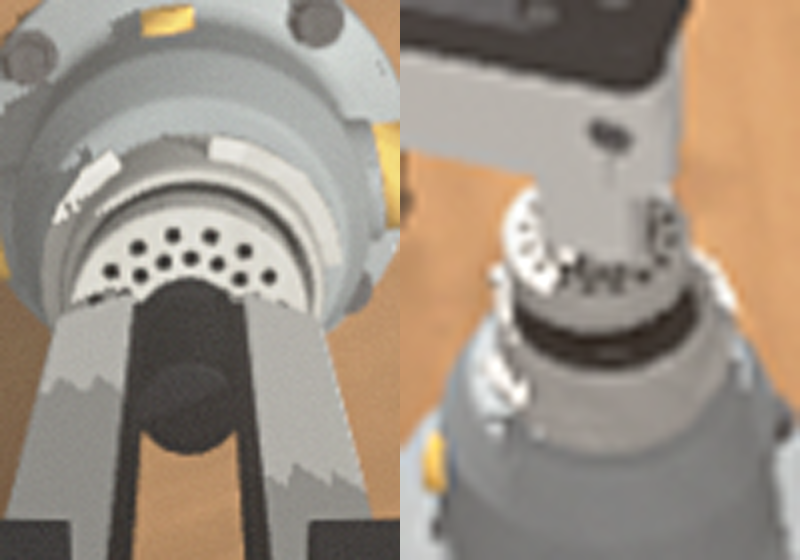

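The disk is 7 mm above the rim. In the wrist crop the columns agree (disk 188, mouth 187), and the side crop has the disk about 8 px (1.3 mm) left of the bore. I'll shift it and lower with force checks.

>>> {"api": "step_arm", "payload": {
  "rows": [
    [0.003,0,0.0013,0,0,0,0],
    [0.003,0,0,0,0,0,0],
    [0.002,0,0,0,0,0,0],
    [0,0,0,0,0,0,0]
  ]
}}

```text
t: 5.0
ee_pos: [0.5428, 0.0493, 0.0945]
eef_rot: [0.693, 0.14, 0.694, -0.14]
contact_force: [-0.1, -0.4, 0.1]
width: 0.0135
```

>>> {"api": "step_arm", "payload": {
  "rows": [
    [0.001,0,0,0,0,0,0],
    [0.001,0,0,0,0,0,0],
    [0,0,0,0,0,0,0]
  ]
}}

```text
t: 5.25
ee_pos: [0.5431, 0.0493, 0.0928]
eef_rot: [0.693, 0.14, 0.693, -0.14]
contact_force: [0.6, 0.1, -0.5]
width: 0.0134
```

>>> {"api": "step_arm", "payload": {
  "rows": [
    [0.001,0,0,0,0,0,0],
    [0.001,0,0,0,0,0,0],
    [0,0,0,0,0,0,0]
  ]
}}

```text
t: 5.5
ee_pos: [0.5431, 0.0493, 0.0908]
eef_rot: [0.693, 0.14, 0.693, -0.14]
contact_force: [-0.7, -0.3, -0.4]
width: 0.0137
```

>>> {"api": "step_arm", "payload": {
  "rows": [
    [0.001,0,0,0,0,0,0],
    [0.0005,0,0,0,0,0,0],
    [0,0,0,0,0,0,0]
  ]
}}

```text
t: 5.75
ee_pos: [0.5434, 0.0493, 0.0898]
eef_rot: [0.693, 0.14, 0.693, -0.14]
contact_force: [-0.3, -0.5, 2.8]
width: 0.0136
```

>>> {"api": "step_arm", "payload": {
  "rows": [
    [0,0,0,0,0,0,0.3],
    [0,0,0,0,0,0,0.4],
    [0,0,0,0,0,0,0.4],
    [0,0,0,0,0,0,0.4],
    [0,0,0,0,0,0,0.4],
    [-0.02,0,0,0,0,0,0.4],
    [-0.03,0,0,0,0,0,0.6],
    [-0.03,0,-0.03,0,0,0,0.8],
    [0,0,0,0,0,0,0.9],
    [0,0,0,0,0,0,0.9]
  ]
}}

```text
t: 6.58
ee_pos: [0.5165, 0.061, 0.1706]
eef_rot: [0.695, 0.14, 0.692, -0.139]
contact_force: [0.4, -1.3, 0.1]
width: 0.0606
```

Run:
```python
from h import *
st=get_state();a=snapshot("wrist");s=snapshot("side");print(st["ee_pos"],st["width"],st["contact_force"])
def crop(n,a,P,w,h,f):
    p=proj(n,P,st).astype(int);x,y=max(p[0]-w,0),max(p[1]-h,0);print(n,x,y,f)
    return cv2.resize(a[y:y+2*h,x:x+2*w],None,fx=f,fy=f,interpolation=2)
M=(.5434,.0495,.09)
W=crop("wrist",a,M,42,50,5);S=crop("side",s,M,24,35,7)
S=cv2.resize(S,(336,W.shape[0]))
cv2.imwrite("pics/w5.png",np.hstack([W,S]));cv2.imwrite("pics/w5full.png",a)
```

```text
[0.5165 0.061  0.1706] 0.06062367517234984 [ 0.4308 -1.3263  0.0963]
wrist 245 194 5
side 266 236 7
```

View pics/w5.png

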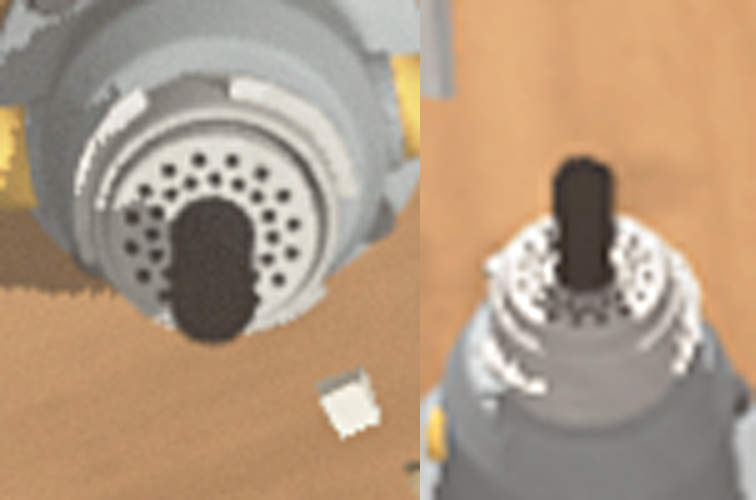

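The disk is seated flat, knob up, concentric in the bore. The ribs are visible, with one gap at the top of the wrist crop between (145,95) and (232,85). I'll go over the ring with the jaws fully open.

>>> {"api": "step_arm", "payload": {
  "rows": [
    [0,0.0227,-0.0207,0,0,0,1],
    [0,0.0227,-0.0207,0,0,0,1],
    [0,0.0227,-0.0207,0,0,0,1],
    [0,0.0227,-0.0207,0,0,0,1],
    [0.02,0,0,6.67,0,0,1],
    [0.02,0,0,6.67,0,0,1],
    [0.02,0,0,6.67,0,0,1],
    [0.02,0,0,6.67,0,0,1],
    [0,0,0,6.67,0,0,1],
    [0,0,0,6.67,0,0,1],
    [0,0,0,0,0,0,1],
    [0,0,0,0,0,0,1]
  ]
}}

```text
t: 7.68
ee_pos: [0.4747, 0.1761, 0.0875]
eef_rot: [0.603, 0.367, 0.605, -0.368]
contact_force: [-0.1, -0.2, 1.6]
width: 0.0941
```

Run:
```python
from h import *
st=get_state();a=snapshot("wrist");print(st["ee_pos"],st["width"],st["contact_force"],st["q"])
p=proj("wrist",(.475,.177,.012),st).astype(int);print(p)
x,y=p[0]-90,max(p[1]-70,0);print(x,y)
cv2.imwrite("pics/w6.png",cv2.resize(a[y:y+140,x:x+180],None,fx=4,fy=4,interpolation=2));cv2.imwrite("pics/w6full.png",a)
```

```text
[0.4747 0.1761 0.0875] 0.09405794030092414 [-0.127  -0.2285  1.5746] [ 0.2179  0.2732  1.8285 -0.0001  1.0423 -0.2593]
[287 213]
197 143
```

View pics/w6.png

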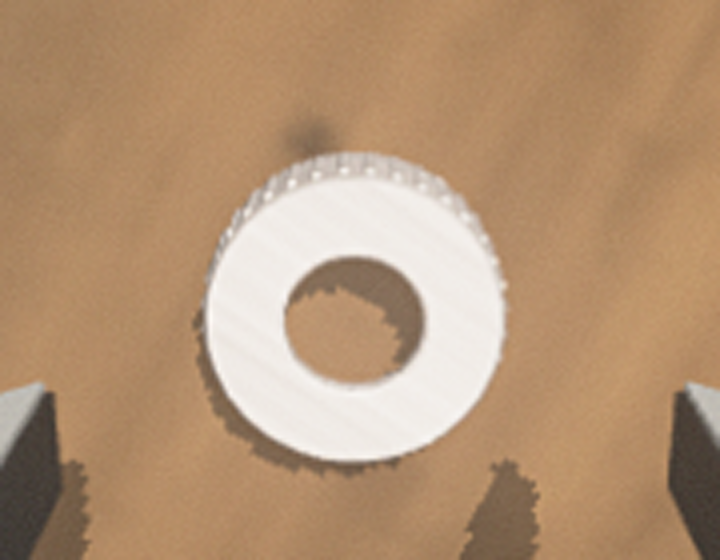

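The ring's top face is centred at crop (355,320), with the finger midline at about 365.

Run:
```python
from h import *
st=get_state();P=plane("wrist",(285.75,223),.024,st); print(P,rot(st).T@(P-st["ee_pos"]))
# rib angles from w5 needs that pose; approx
```

```text
[0.4755 0.1729 0.024 ] [ 0.064  -0.0008  0.0033]
```

>>> {"api": "step_arm", "payload": {
  "rows": [
    [0.03,-0.0012,0.0033,0,0,0,1],
    [0.03,0,0,0,0,0,1],
    [0.016,0,0,0,0,0,1],
    [0.006,0,0,0,0,0,1],
    [0.0015,0,0,0,0,0,1],
    [0,0,0,0,0,0,0.75],
    [0,0,0,0,0,0,0.7],
    [0,0,0,0,0,0,0.55],
    [0,0,0,0,0,0,0.5],
    [0,0,0,0,0,0,0.5],
    [0,0,0,0,0,0,0.5],
    [0,0,0,0,0,0,0.5]
  ],
  "grip_force": 25
}}

```text
t: 8.73
ee_pos: [0.4754, 0.173, 0.0061]
eef_rot: [0.604, 0.368, 0.603, -0.368]
contact_force: [-1.0, -1.6, 5.2]
width: 0.0613
```

>>> {"api": "step_arm", "payload": {
  "rows": [
    [-0.01,0,0,0,0,0,0.4],
    [-0.04,0,0,0,0,0,0.4],
    [-0.04,0,0,0,0,0,0.4],
    [-0.04,0,0,0,0,0,0.4],
    [-0.01,0,0,0,0,0,0.4],
    [0,0,0,0,0,0,0.4],
    [0,0,0,0,0,0,0.4]
  ]
}}

```text
t: 9.32
ee_pos: [0.4749, 0.1729, 0.1449]
eef_rot: [0.603, 0.368, 0.604, -0.368]
contact_force: [-0.6, -0.1, -2.5]
width: 0.0608
```

Run:
```python
from h import *
st=get_state();print(st["ee_pos"],st["width"],st["contact_force"],st["q"]);A=rot(st);print(A)
print(A.T@(np.array([.5434,.0493,.14])-st["ee_pos"]))
```

```text
[0.4749 0.1729 0.1449] 0.0607925388470512 [-0.6093 -0.0704 -2.5181] [ 0.2113  0.2154  1.7474  0.0001  1.179  -0.2632]
[[-0.0002  0.8895  0.4569]
 [ 0.      0.4569 -0.8895]
 [-1.     -0.0001 -0.0001]]
[0.0049 0.0045 0.1412]
```

>>> {"api": "step_arm", "payload": {
  "rows": [
    [0,0.0011,0.0353,0,0,0,0.4],
    [0,0.0011,0.0353,0,0,0,0.4],
    [0,0.0011,0.0353,0,0,0,0.4],
    [0,0.0011,0.0353,0,0,0,0.4],
    [0,0,0,0,0,0,0.4],
    [0,0,0,0,0,0,0.4],
    [0,0,0,0,0,0,0.4]
  ]
}}

```text
t: 9.9
ee_pos: [0.5418, 0.0497, 0.1429]
eef_rot: [0.601, 0.368, 0.605, -0.369]
contact_force: [0.1, 0.9, -1.7]
width: 0.061
```

Run:
```python
from h import *
st=get_state();a=snapshot("wrist");s=snapshot("side");print(st["ee_pos"],st["width"],st["contact_force"],st["q"])
def crop(n,a,P,w,h,f):
    p=proj(n,P,st).astype(int);x,y=max(p[0]-w,0),max(p[1]-h,0);print(n,x,y,f)
    return cv2.resize(a[y:y+2*h,x:x+2*w],None,fx=f,fy=f,interpolation=2)
W=crop("wrist",a,(.5434,.0493,.14),55,60,4);S=crop("side",s,(.5434,.0493,.125),34,48,5)
cv2.imwrite("pics/w7.png",np.hstack([W,S]))
```

```text
[0.5418 0.0497 0.1429] 0.06097281989742698 [ 0.1088  0.9077 -1.6771] [-0.0371  0.2759  1.6673  0.0008  1.2041 -0.5111]
wrist 233 191 4
side 256 208 5
```

View pics/w7.png

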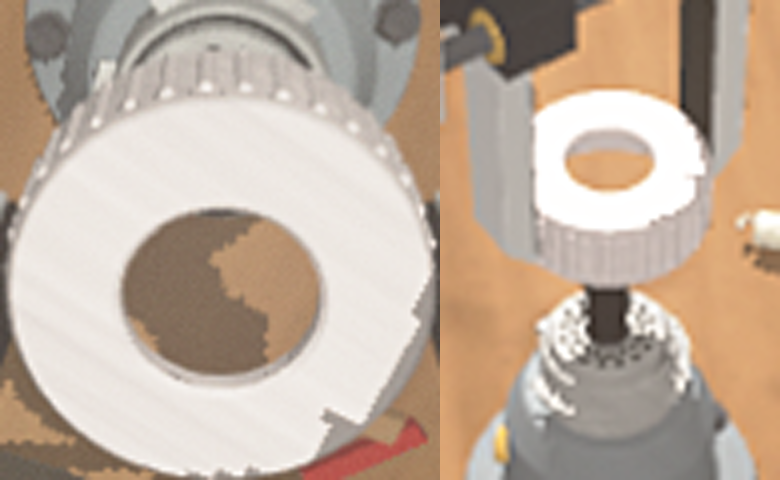

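The ring hangs level above the knob. In the side crop the hole is at (609,158) and the knob's column is 607. In the wrist crop the hole's column is 222 and the housing's 221.

Run:
```python
from h import *
st=get_state()
for z in (.157,.161): print("ring side",plane("side",(256+169/5,208+158/5),z), "wrist",plane("wrist",(233+222/4,191+295/4),z,st))
print("disk side",plane("side",(289.3,273),.085))
```

```text
ring side [0.5428 0.0538 0.157 ] wrist [0.5442 0.0491 0.157 ]
ring side [0.5424 0.0497 0.161 ] wrist [0.5433 0.0509 0.161 ]
disk side [0.5411 0.051  0.085 ]
```

>>> {"api": "step_arm", "payload": {
  "rows": [
    [0.02,0,0,0,0,0,0.4],
    [0.02,0,0,0,0,0,0.4],
    [0.01,0,0,0,0,0,0.4],
    [0.005,0,0,0,0,0,0.4],
    [0,0,0,0,0,0,0.4],
    [0,0,0,0,0,0,0.4]
  ]
}}

```text
t: 10.5
ee_pos: [0.544, 0.0499, 0.0908]
eef_rot: [0.604, 0.368, 0.604, -0.368]
contact_force: [-0.1, -0.3, -0.9]
width: 0.0609
```

>>> {"api": "step_arm", "payload": {
  "rows": [
    [0.002,0,0,0,0,0,0.4],
    [0.002,0,0,0,0,0,0.4],
    [0,0,0,0,0,0,0.4]
  ]
}}

```text
t: 10.75
ee_pos: [0.544, 0.0494, 0.0868]
eef_rot: [0.604, 0.369, 0.603, -0.368]
contact_force: [-0.6, -0.1, -2.0]
width: 0.0611
```

>>> {"api": "step_arm", "payload": {
  "rows": [
    [0.001,0,0,0,0,0,0.4],
    [0.001,0,0,0,0,0,0.4],
    [0,0,0,0,0,0,0.4]
  ]
}}

```text
t: 11.0
ee_pos: [0.5439, 0.0495, 0.0848]
eef_rot: [0.603, 0.369, 0.603, -0.368]
contact_force: [-0.5, 0.7, 0.7]
width: 0.061
```

>>> {"api": "step_arm", "payload": {
  "rows": [
    [0.001,0,0,0,0,0,0.4],
    [0.001,0,0,0,0,0,0.4],
    [0,0,0,0,0,0,0.4]
  ]
}}

```text
t: 11.25
ee_pos: [0.5429, 0.0501, 0.0822]
eef_rot: [0.603, 0.369, 0.604, -0.369]
contact_force: [-1.6, 2.5, 0.4]
width: 0.061
```

>>> {"api": "step_arm", "payload": {
  "rows": [
    [0.001,0,0,0,0,0,0.4],
    [0.001,0,0,0,0,0,0.4],
    [0,0,0,0,0,0,0.4]
  ]
}}

```text
t: 11.5
ee_pos: [0.5425, 0.0498, 0.0797]
eef_rot: [0.603, 0.368, 0.604, -0.369]
contact_force: [-3.1, 2.9, 0.6]
width: 0.0612
```

>>> {"api": "step_arm", "payload": {
  "rows": [
    [0,-0.0003,-0.001,0,0,0,0.4],
    [0,0,0,0,0,0,0.4],
    [0,0,0,0,0,0,0.4]
  ]
}}

```text
t: 11.75
ee_pos: [0.5425, 0.05, 0.08]
eef_rot: [0.603, 0.368, 0.604, -0.369]
contact_force: [-2.4, 1.7, -1.8]
width: 0.0609
```

>>> {"api": "step_arm", "payload": {
  "rows": [
    [0.001,0,0,0,0,0,0.4],
    [0.001,0,0,0,0,0,0.4],
    [0,0,0,0,0,0,0.4]
  ]
}}

```text
t: 12.0
ee_pos: [0.5426, 0.0501, 0.079]
eef_rot: [0.603, 0.368, 0.604, -0.369]
contact_force: [-4.9, 2.0, 3.7]
width: 0.0608
```

>>> {"api": "step_arm", "payload": {
  "rows": [
    [0.0005,-0.0007,-0.001,0,0,0,0.4],
    [0,0,0,0,0,0,0.4],
    [0,0,0,0,0,0,0.4]
  ]
}}

```text
t: 12.25
ee_pos: [0.5426, 0.0502, 0.079]
eef_rot: [0.604, 0.368, 0.603, -0.368]
contact_force: [-4.0, -0.5, 5.4]
width: 0.0608
```

>>> {"api": "step_arm", "payload": {
  "rows": [
    [0,0,0,-4,0,0,0.4],
    [0,0,0,-4,0,0,0.4],
    [0,0,0,0,0,0,0.4]
  ]
}}

```text
t: 12.5
ee_pos: [0.5429, 0.0506, 0.0794]
eef_rot: [0.629, 0.325, 0.627, -0.324]
contact_force: [-3.8, 1.0, 6.4]
width: 0.0609
```

```bash
python3 -c "
from h import *
s=get_state();print(s['ee_pos'],s['contact_force'],s['torque'],s['q'][5])"
```

```text
[0.5429 0.0506 0.0794] [-3.8013  1.012   6.3966] [0.1701 0.8296 0.0871] -0.6511581385076742
```

>>> {"api": "step_arm", "payload": {
  "rows": [
    [0,-0.0008,-0.0006,-4,0,0,0.4],
    [0,0,0,-4,0,0,0.4],
    [0,0,0,0,0,0,0.4]
  ]
}}

```text
t: 12.75
ee_pos: [0.5431, 0.051, 0.0792]
eef_rot: [0.65, 0.282, 0.648, -0.28]
contact_force: [-0.4, 2.5, 4.9]
width: 0.0612
```

>>> {"api": "step_arm", "payload": {
  "rows": [
    [0,0,0,-4,0,0,0.4],
    [0,0,0,-4,0,0,0.4],
    [0,0,0,0,0,0,0.4]
  ]
}}

```text
t: 13.0
ee_pos: [0.5423, 0.0502, 0.0782]
eef_rot: [0.668, 0.235, 0.666, -0.235]
contact_force: [-0.3, -0.7, -2.1]
width: 0.061
```

>>> {"api": "step_arm", "payload": {
  "rows": [
    [0.001,0,0,0,0,0,0.4],
    [0.001,0,0,0,0,0,0.4],
    [0,0,0,0,0,0,0.4]
  ]
}}

```text
t: 13.25
ee_pos: [0.5413, 0.0502, 0.0755]
eef_rot: [0.667, 0.235, 0.667, -0.236]
contact_force: [0.8, -0.2, -2.7]
width: 0.061
```

>>> {"api": "step_arm", "payload": {
  "rows": [
    [0.001,0,0,0,0,0,0.4],
    [0.001,0,0,0,0,0,0.4],
    [0,0,0,0,0,0,0.4]
  ]
}}

```text
t: 13.5
ee_pos: [0.5409, 0.0506, 0.0736]
eef_rot: [0.667, 0.235, 0.667, -0.235]
contact_force: [-1.0, 0.2, -1.6]
width: 0.0608
```

>>> {"api": "step_arm", "payload": {
  "rows": [
    [0.001,0,0,0,0,0,0.4],
    [0.0005,0,0,0,0,0,0.4],
    [0,0,0,0,0,0,0.4]
  ]
}}

```text
t: 13.75
ee_pos: [0.5409, 0.0507, 0.0723]
eef_rot: [0.667, 0.235, 0.667, -0.235]
contact_force: [-0.6, 0.2, -0.2]
width: 0.0608
```

>>> {"api": "step_arm", "payload": {
  "rows": [
    [0.0005,0,0,0,0,0,0.4],
    [0,0,0,0,0,0,0.4]
  ]
}}

```text
t: 13.92
ee_pos: [0.5411, 0.0507, 0.0722]
eef_rot: [0.667, 0.235, 0.667, -0.235]
contact_force: [-0.3, 0.1, 0.5]
width: 0.0611
```

>>> {"api": "step_arm", "payload": {
  "rows": [
    [0.0003,0,0,5,0,0,0.4],
    [0.0002,0,0,5,0,0,0.4],
    [0,0,0,0,0,0,0.4]
  ]
}}

```text
t: 14.17
ee_pos: [0.5415, 0.0508, 0.0719]
eef_rot: [0.644, 0.293, 0.643, -0.292]
contact_force: [0.7, -0.0, 1.4]
width: 0.0608
```

```bash
cat > s.py <<'E'
from h import *
s=get_state();A=rot(s);print(s['t'],s['ee_pos'],s['contact_force'],s['torque'],"q6",s['q'][5],"yaw",np.degrees(np.arctan2(A[1,1],A[0,1])),s['width'])
E
python3 s.py
```

```text
14.1667 [0.5415 0.0508 0.0719] [ 0.7323 -0.0019  1.3932] [-0.0685  0.0318 -0.0202] q6 -0.7520305440451557 yaw 41.10866520763574 0.0608398962850905
```

>>> {"api": "step_arm", "payload": {
  "rows": [
    [0.0003,0,0,5,0,0,0.4],
    [0.0003,0,0,5,0,0,0.4],
    [0,0,0,0,0,0,0.4]
  ]
}}

```text
t: 14.42
ee_pos: [0.5416, 0.0507, 0.0714]
eef_rot: [0.617, 0.347, 0.616, -0.347]
contact_force: [0.2, -0.5, 2.6]
width: 0.0612
```

```bash
python3 s.py
```

```text
14.4167 [0.5416 0.0507 0.0714] [ 0.1776 -0.4735  2.6032] [-0.1208  0.0229 -0.0621] q6 -0.5796258806765491 yaw 31.226073268145516 0.06121066583707008
```

>>> {"api": "step_arm", "payload": {
  "rows": [
    [0.0004,0,0,5,0,0,0.4],
    [0.0003,0,0,5,0,0,0.4],
    [0,0,0,0,0,0,0.4]
  ]
}}

```text
t: 14.67
ee_pos: [0.5417, 0.0507, 0.0708]
eef_rot: [0.584, 0.399, 0.583, -0.399]
contact_force: [0.0, -0.6, 3.1]
width: 0.0612
```

```bash
python3 s.py
```

```text
14.6667 [0.5417 0.0507 0.0708] [ 0.0235 -0.6037  3.1491] [-0.1148  0.0174  0.0124] q6 -0.40647060429207504 yaw 21.308801669390885 0.06122356496818107
```

>>> {"api": "step_arm", "payload": {
  "rows": [
    [0.0004,0,0,5,0,0,0.4],
    [0.0004,0,0,5,0,0,0.4],
    [0,0,0,0,0,0,0.4]
  ]
}}

```text
t: 14.92
ee_pos: [0.5418, 0.0507, 0.0702]
eef_rot: [0.547, 0.449, 0.546, -0.448]
contact_force: [-0.5, 1.1, 5.5]
width: 0.0612
```

```bash
python3 s.py
```

```text
14.9167 [0.5418 0.0507 0.0702] [-0.471   1.0973  5.5423] [-0.0956  0.0947 -0.0167] q6 -0.23228248433417906 yaw 11.326270528700944 0.06117721242014325
```

>>> {"api": "step_arm", "payload": {
  "rows": [
    [0.0004,0,0,4,0,0,0.4],
    [0.0003,0,0,4,0,0,0.4],
    [0,0,0,0,0,0,0.4]
  ]
}}

```text
t: 15.17
ee_pos: [0.542, 0.0507, 0.0697]
eef_rot: [0.515, 0.486, 0.514, -0.485]
contact_force: [0.7, 0.3, 6.1]
width: 0.0611
```

```bash
python3 s.py
```

```text
15.1667 [0.542  0.0507 0.0697] [0.7429 0.2936 6.0983] [-0.1066  0.2086 -0.047 ] q6 -0.09331877977898999 yaw 3.3650434496114827 0.06106782607767062
```

>>> {"api": "step_arm", "payload": {
  "rows": [
    [0.0003,0,0,3,0,0,0.4],
    [0.0002,0,0,3,0,0,0.4],
    [0,0,0,0,0,0,0.4]
  ]
}}

```text
t: 15.42
ee_pos: [0.5421, 0.0506, 0.0694]
eef_rot: [0.489, 0.512, 0.488, -0.511]
contact_force: [-0.3, -0.4, 7.9]
width: 0.0609
```

```bash
python3 s.py
```

```text
15.4167 [0.5421 0.0506 0.0694] [-0.2865 -0.3673  7.9222] [-0.1698  0.2425 -0.0851] q6 0.010774822333947158 yaw -2.597610839395567 0.06089418450459407
```

>>> {"api": "step_arm", "payload": {
  "rows": [
    [0.0001,0,0,2,0,0,0.4],
    [0.0001,0,0,2,0,0,0.4],
    [0,0,0,0,0,0,0.4]
  ]
}}

```text
t: 15.67
ee_pos: [0.5422, 0.0506, 0.0693]
eef_rot: [0.471, 0.529, 0.47, -0.527]
contact_force: [0.4, 0.1, 7.1]
width: 0.061
```

```bash
python3 s.py
```

```text
15.6667 [0.5422 0.0506 0.0693] [0.3526 0.1298 7.0634] [-0.0758  0.2017  0.0288] q6 0.08001974761171504 yaw -6.564909762789749 0.061012869231031296
```

>>> {"api": "step_arm", "payload": {
  "rows": [
    [0.0001,0,0,2,0,0,0.4],
    [0,0,0,0,0,0,0.4]
  ]
}}

```text
t: 15.83
ee_pos: [0.5422, 0.0506, 0.0692]
eef_rot: [0.462, 0.537, 0.461, -0.535]
contact_force: [-1.0, -0.5, 8.1]
width: 0.061
```

```bash
python3 s.py
```

```text
15.8333 [0.5422 0.0506 0.0692] [-0.9682 -0.4767  8.1024] [-0.1369  0.2611 -0.0286] q6 0.1148349614207972 yaw -8.559256177387333 0.061041866458137785
```

>>> {"api": "step_arm", "payload": {
  "rows": [
    [0.0001,0,0,2,0,0,0.4],
    [0,0,0,0,0,0,0.4]
  ]
}}

```text
t: 16.0
ee_pos: [0.5422, 0.0506, 0.0692]
eef_rot: [0.453, 0.545, 0.451, -0.543]
contact_force: [0.2, 0.3, 8.3]
width: 0.061
```

```bash
python3 s.py
```

```text
16.0 [0.5422 0.0506 0.0692] [0.2173 0.289  8.3185] [-0.2189  0.2181  0.0581] q6 0.14975157178861967 yaw -10.557963078774723 0.06103651112961393
```

```bash
cat > s.py <<'E'
from h import *
s=get_state();A=rot(s);print(s['t'],s['ee_pos'],"F",s['contact_force'],"T",s['torque'],"yaw %.2f"%np.degrees(np.arctan2(A[1,1],A[0,1])),"jt6 %.4f"%s['joint_torque'][5])
E
python3 s.py
```

```text
16.0 [0.5422 0.0506 0.0692] F [0.2173 0.289  8.3185] T [-0.2189  0.2181  0.0581] yaw -10.56 jt6 0.2025
```

>>> {"api": "step_arm", "payload": {
  "rows": [
    [0.0001,0,0,2,0,0,0.4],
    [0,0,0,0,0,0,0.4]
  ]
}}

```text
t: 16.17
ee_pos: [0.5423, 0.0506, 0.0691]
eef_rot: [0.443, 0.552, 0.442, -0.551]
contact_force: [0.9, -0.3, 8.0]
width: 0.061
```

```bash
python3 s.py
```

```text
16.1667 [0.5423 0.0506 0.0691] F [ 0.8792 -0.2768  8.0301] T [-0.1016  0.1837 -0.0089] yaw -12.56 jt6 0.2036
```

>>> {"api": "step_arm", "payload": {
  "rows": [
    [0.0001,0,0,2,0,0,0.4],
    [0,0,0,0,0,0,0.4]
  ]
}}

```text
t: 16.33
ee_pos: [0.5423, 0.0506, 0.0691]
eef_rot: [0.433, 0.56, 0.432, -0.558]
contact_force: [-1.7, -0.0, 8.7]
width: 0.0611
```

```bash
python3 s.py
```

```text
16.3333 [0.5423 0.0506 0.0691] F [-1.7023 -0.0059  8.7064] T [-0.155   0.268  -0.0453] yaw -14.55 jt6 0.2059
```

>>> {"api": "step_arm", "payload": {
  "rows": [
    [0,0,0,2,0,0,0.4],
    [0,0,0,0,0,0,0.4]
  ]
}}

```text
t: 16.5
ee_pos: [0.5423, 0.0506, 0.069]
eef_rot: [0.424, 0.568, 0.422, -0.566]
contact_force: [-0.1, 0.1, 8.4]
width: 0.0611
```

```bash
python3 s.py
```

```text
16.5 [0.5423 0.0506 0.069 ] F [-0.0854  0.0933  8.4247] T [-0.1721  0.2638  0.0194] yaw -16.56 jt6 0.2045
```

>>> {"api": "step_arm", "payload": {
  "rows": [
    [0,0,0,2,0,0,0.4],
    [0,0,0,0,0,0,0.4]
  ]
}}

```text
t: 16.67
ee_pos: [0.5424, 0.0506, 0.0691]
eef_rot: [0.414, 0.575, 0.412, -0.573]
contact_force: [-0.3, -0.5, 8.6]
width: 0.061
```

```bash
python3 s.py
```

```text
16.6667 [0.5424 0.0506 0.0691] F [-0.2534 -0.4916  8.5835] T [-0.103   0.216   0.0039] yaw -18.56 jt6 0.2045
```

>>> {"api": "step_arm", "payload": {
  "rows": [
    [0,0,0,2,0,0,0.4],
    [0,0,0,0,0,0,0.4]
  ]
}}

```text
t: 16.83
ee_pos: [0.5424, 0.0505, 0.0691]
eef_rot: [0.404, 0.582, 0.402, -0.58]
contact_force: [-0.5, -1.2, 8.5]
width: 0.061
```

```bash
python3 s.py
```

```text
16.8333 [0.5424 0.0505 0.0691] F [-0.4501 -1.1587  8.5416] T [-0.1318  0.2447  0.0407] yaw -20.55 jt6 0.2047
```

>>> {"api": "step_arm", "payload": {
  "rows": [
    [0,0,0,2,0,0,0.4],
    [0,0,0,0,0,0,0.4]
  ]
}}

```text
t: 17.0
ee_pos: [0.5424, 0.0505, 0.0691]
eef_rot: [0.393, 0.589, 0.392, -0.587]
contact_force: [-0.0, 0.0, 8.4]
width: 0.0609
```

```bash
python3 s.py
```

```text
17.0 [0.5424 0.0505 0.0691] F [-0.0235  0.0441  8.416 ] T [-0.1637  0.2704  0.0463] yaw -22.56 jt6 0.2048
```

>>> {"api": "step_arm", "payload": {
  "rows": [
    [0,0,0,2,0,0,0.4],
    [0,0,0,0,0,0,0.4]
  ]
}}

```text
t: 17.17
ee_pos: [0.5424, 0.0505, 0.0691]
eef_rot: [0.383, 0.596, 0.382, -0.594]
contact_force: [-0.4, -0.2, 8.5]
width: 0.0611
```

```bash
python3 s.py
```

```text
17.1667 [0.5424 0.0505 0.0691] F [-0.3767 -0.203   8.4582] T [-0.1394  0.2254  0.0811] yaw -24.55 jt6 0.2076
```

>>> {"api": "step_arm", "payload": {
  "rows": [
    [0,0,0,2,0,0,0.4],
    [0,0,0,0,0,0,0.4]
  ]
}}

```text
t: 17.33
ee_pos: [0.5423, 0.0506, 0.069]
eef_rot: [0.373, 0.602, 0.371, -0.601]
contact_force: [-0.4, 1.0, 7.9]
width: 0.0613
```

```bash
python3 s.py
```

```text
17.3333 [0.5423 0.0506 0.069 ] F [-0.4298  0.9583  7.9134] T [-0.1495  0.2132  0.028 ] yaw -26.55 jt6 0.2320
```

>>> {"api": "step_arm", "payload": {
  "rows": [
    [0,0,0,2,0,0,0.4],
    [0,0,0,0,0,0,0.4]
  ]
}}

```text
t: 17.5
ee_pos: [0.5422, 0.0506, 0.069]
eef_rot: [0.362, 0.609, 0.361, -0.607]
contact_force: [-0.7, 0.6, 8.5]
width: 0.0611
```

```bash
python3 s.py
```

```text
17.5 [0.5422 0.0506 0.069 ] F [-0.7366  0.573   8.4831] T [-0.1833  0.3314  0.0825] yaw -28.54 jt6 0.2567
```

>>> {"api": "step_arm", "payload": {
  "rows": [
    [0,0,0,1.5,0,0,0.4],
    [0,0,0,0,0,0,0.4]
  ]
}}

```text
t: 17.67
ee_pos: [0.5421, 0.0506, 0.069]
eef_rot: [0.354, 0.613, 0.353, -0.612]
contact_force: [-1.3, 0.2, 8.3]
width: 0.061
```

```bash
python3 s.py
```

```text
17.6667 [0.5421 0.0506 0.069 ] F [-1.2723  0.2134  8.3343] T [-0.1254  0.2649  0.1334] yaw -30.00 jt6 0.3025
```

>>> {"api": "step_arm", "payload": {
  "rows": [
    [0,0,0,1,0,0,0.4],
    [0,0,0,0,0,0,0.4]
  ]
}}

```text
t: 17.83
ee_pos: [0.542, 0.0506, 0.069]
eef_rot: [0.349, 0.616, 0.348, -0.615]
contact_force: [-1.4, -0.8, 7.3]
width: 0.061
```

```bash
python3 s.py
```

```text
17.8333 [0.542  0.0506 0.069 ] F [-1.4166 -0.813   7.2504] T [-0.189   0.2309  0.2555] yaw -30.97 jt6 0.3474
```

>>> {"api": "step_arm", "payload": {
  "rows": [
    [0,0,0,0,0,0,0.4]
  ]
}}

```text
t: 17.92
ee_pos: [0.542, 0.0506, 0.0689]
eef_rot: [0.349, 0.616, 0.348, -0.615]
contact_force: [-0.4, -0.2, 8.4]
width: 0.0607
```

```bash
python3 s.py
python3 - <<'E'
from h import *
for i in range(4): snapshot("side"); s=get_state(); print(s["torque"][2],s["joint_torque"][5],s["contact_force"][2],s["t"])
E
```

```text
17.9167 [0.542  0.0506 0.0689] F [-0.3563 -0.2391  8.3789] T [-0.1375  0.3103  0.2328] yaw -30.94 jt6 0.2386
0.2063824195214655 0.23278326261788607 8.259104619395453 17.9667
0.2638723832671331 0.23223856464028358 8.255774122170262 18.0167
0.272783906930645 0.23222618736326694 8.232127231972523 18.0667
0.2857005807767328 0.23225516080856323 8.674511921984822 18.1167
```

>>> {"api": "step_arm", "payload": {
  "rows": [
    [0,0,0,-1,0,0,0.4],
    [0,0,0,0,0,0,0.4]
  ]
}}

```text
t: 18.28
ee_pos: [0.5421, 0.0506, 0.069]
eef_rot: [0.354, 0.613, 0.353, -0.612]
contact_force: [-0.1, 0.2, 8.3]
width: 0.0612
```

```bash
python3 s.py
python3 - <<'E'
from h import *
for i in range(4): snapshot("side"); s=get_state(); print(s["torque"][2],s["joint_torque"][5],s["contact_force"][2],s["t"])
E
```

```text
18.2833 [0.5421 0.0506 0.069 ] F [-0.0628  0.2492  8.3128] T [-0.1874  0.2753 -0.0974] yaw -29.99 jt6 -0.2067
-0.11393493984751167 -0.11142475996166468 8.460255483850514 18.3333
-0.10466371251158693 -0.08884683949872851 7.983749173528758 18.3833
-0.08671370766051813 -0.08568159537389874 7.879380616412703 18.4333
-0.1055819152021284 -0.08530327118933201 8.080272946411824 18.4833
```

>>> {"api": "step_arm", "payload": {
  "rows": [
    [0,0,0,0.75,0,0,0.4],
    [0,0,0,0,0,0,0.4]
  ]
}}

```text
t: 18.65
ee_pos: [0.542, 0.0506, 0.069]
eef_rot: [0.35, 0.615, 0.349, -0.614]
contact_force: [-1.8, 0.5, 8.5]
width: 0.0608
```

```bash
python3 - <<'E'
from h import *
for i in range(4): snapshot("side"); s=get_state(); print(s["torque"][2],s["joint_torque"][5],s["contact_force"][2],s["t"])
E
python3 s.py
```

```text
0.27381292822159 0.2500414475798607 8.415863517633547 18.7
0.2577686199513805 0.23249445017427206 8.969711047402837 18.75
0.19843060530721254 0.2299150312319398 7.706667374465384 18.8
0.27121133068546366 0.22959587629884481 7.555787255325131 18.85
18.85 [0.5421 0.0506 0.069 ] F [-0.3867 -0.1112  7.5558] T [-0.1597  0.3039  0.2712] yaw -30.70 jt6 0.2296
```

>>> {"api": "step_arm", "payload": {
  "rows": [
    [0,0,0,-0.4,0,0,0.4],
    [0,0,0,0,0,0,0.4]
  ]
}}

```text
t: 19.02
ee_pos: [0.542, 0.0506, 0.069]
eef_rot: [0.352, 0.614, 0.351, -0.613]
contact_force: [-1.1, 0.3, 8.3]
width: 0.0606
```

```bash
python3 - <<'E'
from h import *
for i in range(3): snapshot("side"); s=get_state(); print(s["torque"][2],s["joint_torque"][5],s["contact_force"][2],s["t"])
E
python3 s.py
```

```text
0.0011445595948641218 -0.012792015331797302 8.345483745186286 19.0667
0.002797818216516318 -0.002694723807508126 8.479389933769095 19.1167
-0.04740377725764575 -0.0011893725240952335 8.37916909544175 19.1667
19.1667 [0.5421 0.0506 0.069 ] F [-0.822  -0.0592  8.3792] T [-0.1901  0.2588 -0.0474] yaw -30.35 jt6 -0.0012
```

>>> {"api": "step_arm", "payload": {
  "rows": [
    [0,0,0,0,0,0,0.75],
    [0,0,0,0,0,0,0.85],
    [0,0,0,0,0,0,0.85],
    [0,0,0,0,0,0,0.85],
    [0,0,0,0,0,0,0.85],
    [-0.01,0,0,0,0,0,0.85],
    [-0.03,0,0,0,0,0,0.85],
    [-0.03,0,0,0,0,0,0.85],
    [-0.03,0,-0.02,0,0,0,0.85],
    [0,0,-0.02,0,0,0,0.85],
    [0,0,0,0,0,0,0.85],
    [0,0,0,0,0,0,0.85]
  ]
}}

```text
t: 20.17
ee_pos: [0.5614, 0.0855, 0.1681]
eef_rot: [0.351, 0.614, 0.35, -0.614]
contact_force: [0.2, -0.1, -0.4]
width: 0.08
```

```bash
python3 s.py
python3 - <<'E'
from h import *
st=get_state();a=snapshot("wrist");s=snapshot("side")
def crop(n,a,P,w,h,f):
    p=proj(n,P,st).astype(int);x,y=max(p[0]-w,0),max(p[1]-h,0);print(n,x,y,f)
    return cv2.resize(a[y:y+2*h,x:x+2*w],None,fx=f,fy=f,interpolation=2)
W=crop("wrist",a,(.542,.0506,.08),55,60,4);S=crop("side",s,(.542,.0506,.08),44,60,4)
cv2.imwrite("pics/w8.png",np.hstack([W,S]))
E
```

```text
20.1667 [0.5614 0.0855 0.1681] F [ 0.1902 -0.1191 -0.3846] T [-0.0681  0.1358 -0.0166] yaw -30.55 jt6 0.0275
wrist 232 193 4
side 245 215 4
```

View pics/w8.png

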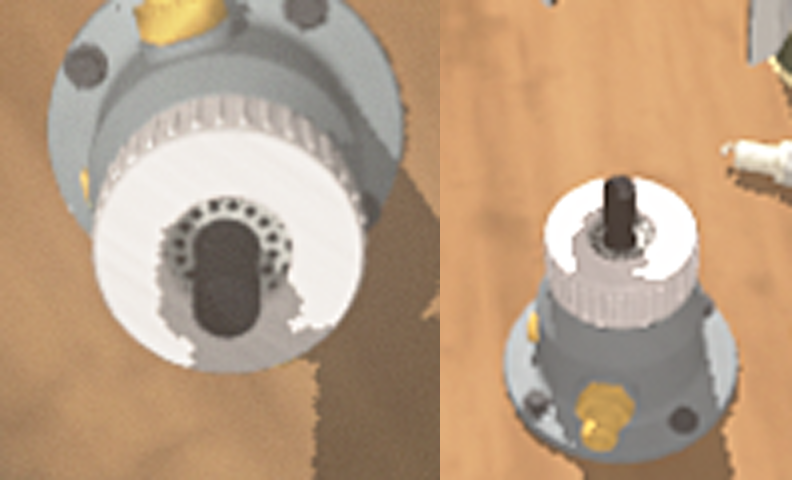

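The ring sits level and low on the neck, the knob stands upright and centred in the hole, and the gripper is clear.

```bash
python3 -c "
from cell import *
print(close_job())"
```

```text
the job is handed in; nothing more can be done
None
```

The strainer is refitted and handed in at about 20 s of the 72 s allowed. The one doubt is the final torque, which read about 0.05 N m above your 0.1–0.2 N m hand-tight range.

- **Disk:** I set it knob up on the seat and let go. First contact was about 3 N, at the expected height. The next picture showed it flat and centred in the bore.
- **Thread start:** The ring met the ribs with about 6 N at most. I turned it back 24° until it dropped off the ribs, then lowered it onto the disk.
- **Screwing down:** I turned it about 82° clockwise, slightly past the expected 50 to 80°. It sank 3.2 mm against the expected 3 mm, with no more than about 9 N pressing down.
- **Tightness:** The torque climbed steeply over the last few degrees. It read about 0.25 N m at the wrist and 0.23 N m at the joint. I eased off 1°, which put about −0.1 N m on the ring, re-tightened to the same reading, brought the tool back to zero torque and then let go.
- **Last check:** Pictures after release showed the ring level and fully down, the knob upright in the middle of the hole and the gripper touching nothing. I went nowhere near the tin, spark plug or gasket, but I did not picture all three again at the end.

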